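# Park the rolling pin on the crate's sloping lid, chocked by the river stone

### The job

Get the rolling pin out onto the crate's sloping lid without it rolling away: first take the river stone out over the crate's front rail and set it down on the lid as a chock, then bring the rolling pin out, lifted clear over the same rail, and lay it gently across the lid on the uphill side of the stone, letting go only when it bears against the stone and stays put. The pin lies hard against the crate's back boards, so roll it forward to get your fingers round it; do not knock the rail and leave the tiffin, the ashtray, the measuring spoon and the key where they are.

Things in the scene. Friction and masses are not known exactly. Their poses are not given: they have to be found in the camera images.
- crate: fixed low wooden crate, 580 mm wide (y), open above. Origin on the table under its middle; x points from front to back, z up. Floor top at z = 34 mm. Back: two 22 mm boards with a 16 mm gap, inner face x = +84, top z = 94 mm. Front rail: back face x = -84 mm. End boards: inner faces y = +-272 mm (13 mm corner posts inside), tops z = 94 mm (posts 102 mm)
- floor_mid (a point): middle of the crate's slatted floor, on its top level; axes as the crate's. The slats run along y; the 12 mm gaps between them are centred here and 60 mm in front and behind (x = 0, +-60 mm). The rolling pin settles lightly in a gap (0.8 mm down); on the slats it stays about where it is rolled
- rail: fixed front retaining rail of the crate, a slat 12 mm thick (x) and 26 mm high along the crate's whole front; origin at its centre, so its top is 13 mm above the origin (36 mm above the crate's floor)
- lid: the crate's lid, a fixed board 215 mm (x) by 340 mm (y) in front of the crate, falling 6.4 degrees to the front; anything round rolls off it towards the robot. Origin at the middle of its top face; x points uphill towards the crate, z is normal to the board
- pin_center (a point): wooden rolling pin, 236 mm long, 270 g: barrel 44 mm in diameter, full thickness over its middle 136 mm, rounding into thinner handles 25 mm thick at the ends. Point on its axis at mid-length; y is its long axis (either way round), x and z turn as it rolls. It starts in the floor gap nearest the back boards, about 3 mm off them
- stone_center (a point): smooth grey river stone, oval, 84 mm long (its x), 52 mm wide (its y) and 36 mm high, 240 g, flat underneath; point at its centre, 18 mm above its underside. Starts in the crate near the back boards, left or right of the pin
- tiffin: stainless steel tiffin of two tiers with a lever clamp on its front side, 104 mm in diameter, 158 mm high with its handle; origin at the centre of its underside. In the crate on the other side of the pin. Leave alone
- ashtray: green ceramic ashtray, 98 mm in diameter, 33 mm high, on the table beside the lid; origin at the centre of its underside. Leave alone
- spoon: red plastic measuring spoon, 112 mm long (its x), 16 mm high, on the table beside the lid; origin on the table near its middle. Leave alone
- key: brass-toned door key, 63 mm long (its x), 4 mm thick, on the table; origin at its underside near its middle. Leave alone

How it is judged:
By the outcome, as a careful person would: the job done as asked, in the order asked, and still so for the second after the job is handed in, with the robot touching nothing.
It also fails if it takes over 69 s, if anything falls off the work surface, if the arm or the gripper's body presses on something with over 40 N, if the wrist force passes 120 N, or if a joint passes its speed limit or range.

### The arm

A 6-joint arm with a two-finger parallel gripper is mounted at the origin on the work surface. World frame = base frame: x ahead of the robot, y to its left, z up, the work surface at z = 0. Lengths are in m, angles in rad, forces in N, time in s.
With the tool pointing down it reaches from about 0.425 to 0.95 m from the base axis. Payload 14.7 kg.
Tool frame: the origin (TCP) lies at the centre of the arm's flange, where the gripper is bolted on; the fingertips stand r.tips_ahead ahead of it and the grasp point (between the pads) lies 155 mm ahead of it (r.tips_ahead is the distance from the TCP to the fingertips, in m); z points along the fingers, y is the direction in which the jaws open and shut (so a half turn about z gives the same grasp; the last joint's range is limited). The gripper opens to 85 mm and grips with 20 to 120 N. Pads are 22 mm wide; open, the fingers measure 114 mm over their backs; the gripper's body (76 mm by 85 mm) begins 54 mm behind the grasp point. The pads swing forward as they close: fully open they stand 13 mm farther back than shut.
Start: joints at [1.142, 0.48, 1.596, -0, 1.065, -0.047], TCP at [0.242, 0.603, 0.405] pointing down, gripper open.
Joint ranges: [-2.75, 2.75], [-0.82, 2.05], [0.23, 2.67], [-1.56, 4.7], [0.09, 2.69], [-2.92, 2.92]. Speed limits (rad/s): [1.89, 1.89, 2.39, 3.01, 3.01, 3.01].

### API

Orientations are given as [roll, pitch, yaw] about the fixed x, y, z axes, in that order (R = Rz(yaw) Ry(pitch) Rx(roll)).
In Python, from bench import r gives the robot as it stands. Calls block until the motion is done:
- r.goto(position, orientation): joint-space move of the TCP to a pose.
- r.movel(position, max_speed=0.15, rotation=None, threshold=None): straight line of the TCP; rotation=None keeps the orientation; max_speed is the mean speed in m/s. With threshold (N) it stops when the force on the tool has changed by that much, and returns True; else False.
- r.movej(angles): joint-space move.
- r.command_gripper(opening, strength=None): opening from 0.0 (shut) to 1.0 (fully open); strength is the grip in N (None keeps the last); returns when the fingers have stopped.
- r.pause(seconds).
- r.ik(position, orientation): joint angles nearest the present ones, or None.
- r.get_state(): the state.
- r.snapshot(name): name is "side" or "top" or "wrist"; returns a dict with "pixels" (384x512x3 uint8, blue, green, red), "z_map" (384x512 float32, m along the optical axis (not along the pixel's ray), 0 where there is no reading), "fx", "fy", "cx", "cy" (pixels), "world_from_camera" (4x4, takes a point from camera to world coordinates); the wrist camera has in their place "tool_from_camera" (4x4, takes a point from camera to tool coordinates, whose origin is the TCP and whose axes are the flange's). Camera axes: x right, y up, looking along -z (the intrinsics and any distortion apply to the point x, -y, -z); pixel columns grow to the right and rows downward; lengths in m; the calibration is good to about 2 mm. A picture is of the moment at which its call begins: read the wrist's pose just before it.
A pose or a line that the arm cannot do raises r.MotionError and nothing moves.
- r.finish_job(): hands the job in, once; it reports no verdict.
Trained networks look in a picture, given as the dict that the camera call returned (one of the last four; its "shot" number tells which), for a name from the list of things; names that differ only in an ending like _2 or _b are one class to them, and where a whole thing is asked for, a point or a joint stands for the part that bears it (a point fixed in the world has none). Each returns a list of dicts, best first, with "p" (0 to 1); they miss things now and then, are a little off and sometimes report something else, mostly with a low value. They report only what shows in the picture. A call takes as long as a camera call.
- r.masks_of(picture, target): "mask" (384x512 bool, what is visible of it) and "position" ([column, row] in pixels, amid what is visible of it).
The state is a dict: "time_s": time; "qpos": joint angles; "qd": joint speeds; "effort": joint torques, N m; "eef_pos": TCP position; "ee_rot": TCP orientation; "wrist_force": force on the tool from outside, world axes, zero at the start; "wrist_torque": the same for the moment, N m; "width": opening from 0.0 (shut) to 1.0 (fully open).
Only numpy, scipy, OpenCV 4.12 (cv2) and the standard library are available. Lean on these libraries where they do the work, as an engineer would, in place of code of your own. Each camera call takes 0.05 s, during which the arm holds its last target. There are 200 camera calls.

## Working session

There is one attempt and no reset: what is moved stays moved. The work goes in short steps, each a Python script; the robot and the scene stay as the last script left them, time stands still between calls to the robot, and variables do not carry over. Pictures are saved under pics/ and viewed, about 8 in all and at most 12, crops included, and the job is handed in when it is done.

```bash
ls; mkdir -p pics
cat > h.py <<'E'
import numpy as np, cv2
from bench import r
from scipy.spatial.transform import Rotation as R
def cloud(s, T=None):
    T=s["world_from_camera"] if T is None else T
    T=np.array(T); z=s["z_map"]; v,u=np.mgrid[0:z.shape[0],0:z.shape[1]]
    x=(u-s["cx"])/s["fx"]*z; y=(v-s["cy"])/s["fy"]*z
    P=np.stack([x,-y,-z],-1)@T[:3,:3].T+T[:3,3]
    P[z==0]=np.nan
    return P
def tcpT():
    st=r.get_state(); T=np.eye(4); T[:3,3]=st["eef_pos"]; T[:3,:3]=R.from_euler("xyz",st["ee_rot"]).as_matrix(); return T
def wrist():
    T=tcpT(); s=r.snapshot("wrist"); return s, cloud(s,T@np.array(s["tool_from_camera"]))
E
python3 - <<'E'
from h import *
st=r.get_state(); print({k:np.round(v,3) for k,v in st.items()}, r.tips_ahead)
for n in ("top","side"):
    s=r.snapshot(n); print(n,[k for k in s],np.round(s["world_from_camera"],3).tolist())
    cv2.imwrite(f"pics/{n}0.png",s["pixels"]); P=cloud(s); np.savez(f"{n}0.npz",P=P)
    for t in ("crate","rail","lid","pin_center","stone_center","tiffin","ashtray","spoon","key"):
        for m in r.masks_of(s,t)[:2]:
            q=P[m["mask"]]; 
            print(t,round(m["p"],2),m["position"],m["mask"].sum(),np.round(np.nanmedian(q,0),3),np.round(np.nanpercentile(q,3,axis=0),3),np.round(np.nanpercentile(q,97,axis=0),3))
E
cd pics; python3 -c "
import cv2,numpy as np
a=cv2.imread('top0.png');b=cv2.imread('side0.png')
cv2.imwrite('both0.png',cv2.resize(np.vstack([a,b]),(400,600)))"
```

```text
pics
{'time_s': np.float64(0.0), 'qpos': array([ 1.142,  0.481,  1.597, -0.   ,  1.065, -0.047]), 'qd': array([-0.002,  0.001, -0.001, -0.001, -0.001,  0.   ]), 'effort': array([ 4.0000e-03, -9.5064e+01, -4.3018e+01,  0.0000e+00,  1.2000e-02,
       -0.0000e+00]), 'eef_pos': array([0.242, 0.603, 0.404]), 'ee_rot': array([-3.14, -0.  ,  2.76]), 'wrist_force': array([ 0.328, -0.477,  0.145]), 'wrist_torque': array([-0.024,  0.001, -0.058]), 'width': np.float64(1.001)} 0.1734
top ['pixels', 'z_map', 'fx', 'fy', 'cx', 'cy', 'world_from_camera', 'shot'] [[-0.013, 0.971, -0.24, 0.312], [-1.0, -0.012, 0.005, -0.007], [0.002, 0.241, 0.971, 1.098], [0.0, 0.0, 0.0, 1.0]]
crate 0.74 [264.3, 207.9] 19553 [ 0.54  -0.024  0.032] [ 0.336 -0.292  0.009] [0.726 0.24  0.094]
rail 0.75 [261.4, 203.4] 1266 [ 0.543 -0.019  0.069] [ 0.517 -0.271  0.033] [0.569 0.233 0.073]
lid 0.97 [256.8, 249.5] 8803 [ 0.427 -0.007  0.022] [ 0.327 -0.165  0.009] [0.529 0.153 0.034]
pin_center 0.87 [272.8, 155.9] 967 [ 0.686 -0.042  0.072] [ 0.668 -0.145  0.055] [0.71  0.058 0.079]
stone_center 0.66 [335.4, 171.6] 398 [ 0
[... 813 characters left out ...]
0.56  0.201 0.071]
lid 0.81 [211.7, 222.2] 8073 [ 0.421 -0.043  0.021] [ 0.324 -0.173  0.009] [0.523 0.146 0.032]
pin_center 0.68 [312.1, 186.0] 999 [ 0.679 -0.067  0.068] [ 0.664 -0.154  0.047] [0.708 0.06  0.077]
stone_center 0.61 [334.5, 237.2] 660 [ 0.634 -0.239  0.065] [ 0.603 -0.257  0.044] [ 0.672 -0.212  0.07 ]
tiffin 0.77 [270.8, 127.2] 1654 [0.664 0.148 0.121] [0.624 0.127 0.036] [0.717 0.228 0.187]
ashtray 0.92 [195.9, 136.2] 538 [0.489 0.352 0.016] [0.446 0.296 0.003] [0.53  0.386 0.031]
spoon 0.95 [272.4, 334.4] 545 [ 0.432 -0.369  0.012] [ 0.375 -0.418  0.   ] [ 0.46  -0.343  0.016]
key 0.75 [364.6, 320.5] 180 [ 0.607 -0.404  0.002] [ 0.59  -0.431 -0.003] [ 0.621 -0.384  0.005]
```

View pics/top0.png

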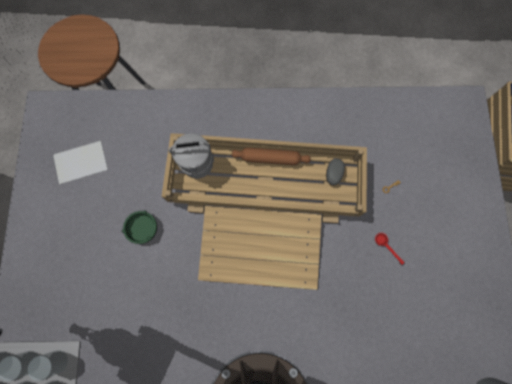

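View pics/side0.png

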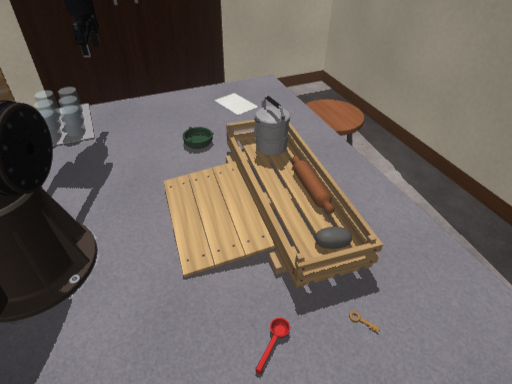

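The top view shows the crate in the middle with the pin at (272,156), the stone at (335,172) and the tiffin at (194,157). The lid is in front at about (257,249). The side view agrees. Next I'll fit the poses, check IK on the lid and take a wrist close-up.

```bash
cat >> h.py <<'E'
def fits(s,P,names):
    o={}
    for t in names:
        ms=r.masks_of(s,t)
        if not ms: print(t,"none"); continue
        m=ms[0]["mask"]; m=cv2.erode(m.astype(np.uint8),np.ones((2,2)))>0
        q=P[m]; q=q[~np.isnan(q[:,0])]
        if t=="pin_center" or t=="stone_center": q=q[q[:,2]>0.045]
        if t=="rail": q=q[q[:,2]>0.062]
        (c,wh,a)=cv2.minAreaRect((q[:,:2]*1000).astype(np.float32))
        c2=np.cov(q[:,:2].T); w,V=np.linalg.eigh(c2); d=V[:,1]*np.sign(V[1,1])
        print(t,round(ms[0]["p"],2),len(q),"rect",np.round(c,1),np.round(wh,1),"med",np.round(np.median(q,0),4),"axis yaw deg",round(np.degrees(np.arctan2(d[1],d[0])),2),"ztop",round(np.percentile(q[:,2],95),4))
        if t=="lid":
            A=np.c_[q[:,:2],np.ones(len(q))]; k=np.linalg.lstsq(A,q[:,2],rcond=None)[0]; print(" lid plane",np.round(k,4))
        o[t]=q
    return o
E
python3 - <<'E'
from h import *
N=("rail","lid","pin_center","stone_center")
for n in ("top","side"):
    s=r.snapshot(n); print(n); fits(s,cloud(s),N)
for x in (.37,.39,.41,.43):
  for y in (-.05,0.03):
    print(x,y,[r.ik([x,y,z],[np.pi,0,yw]) is not None for z in (.2,.3) for yw in (-np.pi/2,0)],end=' ')
print()
r.goto([.56,-.12,.46],[np.pi,0,np.pi/2])
s,P=wrist(); cv2.imwrite("pics/w1.png",s["pixels"]); fits(s,P,N); print(r.get_state()["time_s"],r.get_state()["qpos"])
E
```

```text
top
rail 0.82 646 rect [543.4 -19.1] [541.2  11.3] med [ 0.542  -0.0278  0.0694] axis yaw deg 84.94 ztop 0.073
lid 0.91 8377 rect [427.7  -7.3] [336.6 209.2] med [ 0.4258 -0.0077  0.0216] axis yaw deg 85.23 ztop 0.0328
 lid plane [ 0.1108 -0.0102 -0.0259]
pin_center 0.66 825 rect [687.9 -42.3] [224.8  37.2] med [ 0.6839 -0.0448  0.0723] axis yaw deg 85.48 ztop 0.0785
  avg = a.mean(axis, **keepdims_kw)
  ret = um.true_divide(
h.py:25: RuntimeWarning: Degrees of freedom <= 0 for slice
  c2=np.cov(q[:,:2].T); w,V=np.linalg.eigh(c2); d=V[:,1]*np.sign(V[1,1])
  c *= np.true_divide(1, fact)
  c *= np.true_divide(1, fact)
  return _methods._mean(a, axis=axis, dtype=dtype,
Traceback (most recent call last):
  File "h.py", line 26, in fits
    print(t,round(ms[0]["p"],2),len(q),"rect",np.round(c,1),np.round(wh,1),"med",np.round(np.median(q,0),4),"axis yaw deg",round(np.degrees(np.arctan2(d[1],d[0])),2),"ztop",round(np.percentile(q[:,2],95),4))
                                                                                                                                                                                   ~~~~~~~~~~~~~^^^^^^^^^^^
IndexError: index -1 is out of bounds for axis 0 with size 0
```

```bash
sed -i 's/^        (c,wh,a)=/        if len(q)<60: print(t,"bad",len(q)); continue\n&/' h.py
python3 - <<'E'
from h import *
N=("rail","lid","pin_center","stone_center")
s=r.snapshot("side"); fits(s,cloud(s),N)
for x in (.37,.39,.41,.43):
  for y in (-.05,0.03):
    print(x,y,[r.ik([x,y,z],[np.pi,0,yw]) is not None for z in (.2,.3) for yw in (-np.pi/2,0,np.pi/2)],end=' ')
print()
r.goto([.56,-.12,.46],[np.pi,0,np.pi/2])
print(r.get_state()["time_s"],r.get_state()["qpos"])
s,P=wrist(); cv2.imwrite("pics/w1.png",s["pixels"]); np.savez("w1.npz",P=P); fits(s,P,N)
E
```

```text
rail 0.56 694 rect [540.5 -32.8] [537.2  13.2] med [ 0.5328 -0.1106  0.0688] axis yaw deg 84.87 ztop 0.0708
lid 0.58 7792 rect [428.2  -1.1] [354.6 209.4] med [ 0.4218 -0.0448  0.0208] axis yaw deg 84.06 ztop 0.0318
 lid plane [ 0.1108 -0.01   -0.0264]
pin_center 0.86 822 rect [682.7 -47.9] [222.8  34.6] med [ 0.6781 -0.0696  0.0693] axis yaw deg 86.62 ztop 0.0767
stone_center 0.71 566 rect [ 639.  -233.7] [43.6 78.3] med [ 0.6352 -0.2401  0.0648] axis yaw deg 163.64 ztop 0.0701
0.37 -0.05 [False, True, True, False, True, True] 0.37 0.03 [False, True, True, False, True, True] 0.39 -0.05 [False, True, True, False, True, True] 0.39 0.03 [False, True, True, False, True, True] 0.41 -0.05 [False, True, True, False, True, True] 0.41 0.03 [False, True, True, False, True, True] 0.43 -0.05 [False, True, True, False, True, True] 0.43 0.03 [False, True, True, False, True, True] 
4.2917 [-2.62861358e-01  3.19287988e-01  1.71009626e+00  1.30787000e-04
  1.11233828e+00 -2.63985820e-01]
rail 0.98 3009 rect [ 533.7 -121.7] [325.1  12. ] med [ 0.5371 -0.0898  0.0698] axis yaw deg 84.75 ztop 0.0711
lid 0.94 35180 rect [422.1 -64.2] [245.4 212.4] med [ 0.4294 -0.0472  0.0226] axis yaw deg 70.1 ztop 0.0328
 lid plane [ 0.11   -0.0095 -0.0251]
pin_center 0.68 7836 rect [690.8 -58. ] [200.1  48.3] med [ 0.6842 -0.0382  0.073 ] axis yaw deg 85.03 ztop 0.0771
stone_center 0.56 2061 rect [ 642.1 -225.7] [46.3 80.8] med [ 0.6393 -0.2218  0.0671] axis yaw deg 163.79 ztop 0.0705
```

View pics/w1.png

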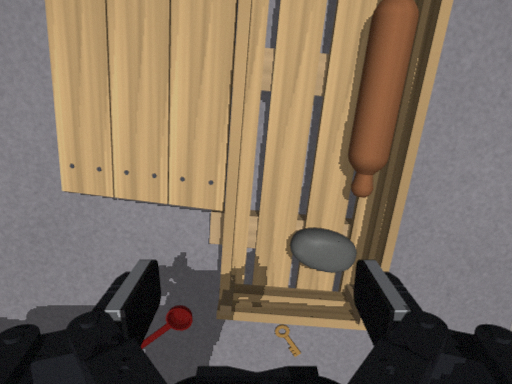

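The wrist view shows the stone at (323,250), the pin from (363,190) upward, the rail at about x=240 and the lid at left. All measured heights match the given sizes. The crate's yaw is about −5.1°. Stone pickup is next.

```bash
cat >> h.py <<'E'
CY=np.radians(-5.1); SL=np.radians(-6.4)
Rl=R.from_euler("xyz",[0,SL,CY]).as_matrix(); LC=np.array([.4278,-.0073,.0222])
Rc=R.from_euler("z",CY).as_matrix(); CO=np.array([.5434,-.0191,0])+Rc@[.09,0,0]
lid=lambda x,y,z: LC+Rl@np.array([x,y,z])
tolid=lambda p:(np.asarray(p)-LC)@Rl
tocr=lambda p:(np.asarray(p)-CO)@Rc
def st(*a):
    s=r.get_state(); print(*a,"t",round(float(s["time_s"]),2),np.round(s["eef_pos"],4),"F",np.round(s["wrist_force"],1),"w",round(float(s["width"]),3)); return s
E
python3 - <<'E'
from h import *
yaw=np.radians(-16)
r.goto([.641,-.228,.30],[np.pi,0,yaw]); st("above")
r.command_gripper(.88,40)
print("hit",r.movel([.641,-.228,.204],.08,threshold=6)); st("down")
s=r.snapshot("wrist"); cv2.imwrite("pics/w2.png",s["pixels"])
r.command_gripper(0,40); st("grip")
r.movel([.641,-.228,.215],.05); st("lift")
r.movel([.641,-.228,.305],.15); st("lift")
s=r.snapshot("side"); cv2.imwrite("pics/s2.png",s["pixels"])
import cv2
cv2.imwrite("pics/c2.png",np.hstack([cv2.resize(cv2.imread("pics/w2.png"),(400,300)),cv2.resize(s["pixels"],(400,300))]))
E
```

```text
above t 6.12 [ 0.6411 -0.2279  0.3003] F [-0.4 -0.1  1. ] w 0.997
hit False
down t 7.74 [ 0.6411 -0.2278  0.2044] F [-0.3  3.7 -1.4] w 0.878
grip t 8.12 [ 0.6412 -0.2283  0.2047] F [-1.5  1.   6.2] w 0.6
lift t 8.49 [ 0.6411 -0.2281  0.2154] F [ 0.2 -0.8 -2.8] w 0.597
lift t 9.24 [ 0.6406 -0.2279  0.3042] F [ 0.  -0.3 -3. ] w 0.6
```

View pics/c2.png

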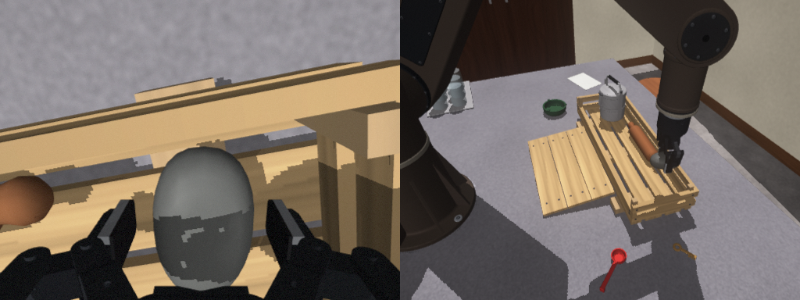

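Run:
```python
from h import *
rot=[np.pi,SL,CY]
r.movel(lid(-.03,0,.25),.22,rotation=rot); st("over")
r.movel(lid(-.03,0,.182),.10); st()
print(r.movel(lid(-.03,0,.162),.02,threshold=4)); s=st("touch"); print(tolid(s["eef_pos"]))
p=np.array(s["eef_pos"])
r.command_gripper(.9); st("open")
r.movel(p+Rl@[0,0,.09],.15); 
r.goto([.56,-.06,.42],[np.pi,0,CY+np.pi/2]); st("view")
s,P=wrist(); cv2.imwrite("pics/w3.png",s["pixels"]); np.savez("w3.npz",P=P)
o=fits(s,P,("stone_center","pin_center","rail"))
for k in o: print(k,np.round(tolid(o[k]).mean(0),3),np.round(np.median(tocr(o[k]),0),3), np.round(np.percentile(tocr(o[k]),[1,99],axis=0),3).tolist())
```

```text
over t 11.05 [ 0.3712 -0.0025  0.2674] F [ 1.  -0.7 -2. ] w 0.6
t 11.88 [ 0.378  -0.0029  0.1999] F [-0.3 -0.1 -3.3] w 0.597Traceback (most recent call last):
  File "<stdin>", line 5, in <module>
bench.MotionError: the arm cannot follow that straight line within its joint ranges
```

Run:
```python
from h import *
rot=[np.pi,SL,CY]; print(np.round(tocr(LC),3))
for x in (-.025,-.02,-.015,-.01,-.005):
  print(x,[[r.ik(lid(x,0,h),[np.pi,a*SL,CY]) is not None for h in (.18,.17,.162)] for a in (1,.5,0)])
```

```text
[-0.206  0.001  0.022]
-0.025 [[True, False, False], [True, True, True], [True, True, True]]
-0.02 [[True, False, False], [True, True, True], [True, True, True]]
-0.015 [[True, True, False], [True, True, True], [True, True, True]]
-0.01 [[True, True, False], [True, True, True], [True, True, True]]
-0.005 [[True, True, True], [True, True, True], [True, True, True]]
```

Run:
```python
from h import *
rot=[np.pi,.6*SL,CY]; n=-R.from_euler("xyz",rot).as_matrix()[:,2]
T=lambda h: lid(-.015,0,.018+h)+.152*n
print([r.ik(T(h),rot) is not None for h in (.03,.012,0,-.008)])
r.movel(T(.03),.1,rotation=rot); r.movel(T(.012),.08); st()
print(r.movel(T(-.007),.02,threshold=4)); s=st("touch"); print((s["eef_pos"]-T(0))@Rl)
p=np.array(s["eef_pos"])
r.command_gripper(.9); st("open")
r.movel(p+[0,0,.09],.15); 
r.goto([.56,-.06,.42],[np.pi,0,CY+np.pi/2]); st("view")
s,P=wrist(); cv2.imwrite("pics/w3.png",s["pixels"]); np.savez("w3.npz",P=P)
o=fits(s,P,("stone_center","pin_center","rail"))
for k in o: print(k,np.round(tolid(o[k]).mean(0),3),np.round(np.median(tocr(o[k]),0),3), np.round(np.percentile(tocr(o[k]),[1,99],axis=0),3).tolist())
```

```text
[True, True, True, True]
t 12.69 [ 0.3987 -0.0047  0.2015] F [-0.5  0.3 -3.3] w 0.602
True
touch t 13.29 [ 0.4006 -0.0049  0.1912] F [ 0.6 -0.7  4.4] w 0.603
[-9.63300606e-05 -1.45146003e-05  1.17016304e-03]
open t 13.67 [ 0.4005 -0.0049  0.1914] F [-0.4 -0.5  1.1] w 0.898
view t 15.93 [ 0.5597 -0.0599  0.4191] F [ 0.2 -0.3  0.3] w 0.902
stone_center 0.65 3225 rect [412.9  -5.8] [48.7 78.6] med [ 0.4177 -0.0046  0.0543] axis yaw deg 174.73 ztop 0.0572
pin_center 0.92 9593 rect [692. -42.] [233.   48.1] med [ 0.6862 -0.0259  0.0722] axis yaw deg 84.54 ztop 0.077
rail 0.83 4126 rect [536.  -98.7] [381.9  11.6] med [ 0.541  -0.0452  0.0698] axis yaw deg 84.83 ztop 0.071
stone_center [-0.008  0.001  0.032] [-0.217  0.003  0.054] [[-0.257, -0.021, 0.046], [-0.184, 0.025, 0.058]]
pin_center [0.263 0.001 0.019] [0.053 0.006 0.072] [[0.037, -0.116, 0.055], [0.076, 0.103, 0.078]]
rail [ 0.121 -0.044  0.034] [-0.09  -0.026  0.07 ] [[-0.095, -0.254, 0.065], [-0.084, 0.109, 0.072]]
```

View pics/w3.png

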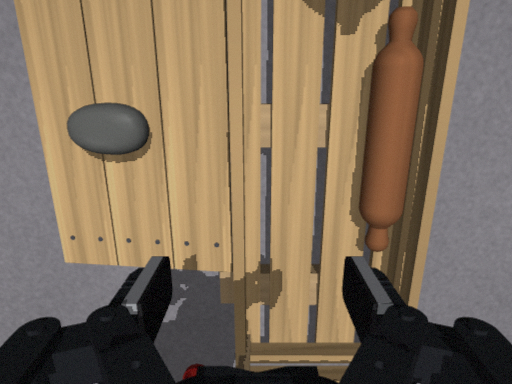

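The stone sits well on the lid at (108,128), long axis up the slope. The pin is still against the back boards, centred at about (390,130). I'll roll it forward with force-controlled strokes of the closed fingertips on top.

```bash
cat >> h.py <<'E'
cr=lambda x,y,z: CO+Rc@np.array([x,y,0])+[0,0,z]
def stroke(x0,x1,y,F=8,step=.005):
    r.movel(cr(x0,y,.265),.15); 
    hit=r.movel(cr(x0,y,.243),.03,threshold=5); s=st("press",hit)
    z=s["eef_pos"][2]; f0=s["wrist_force"][2]; x=x0
    while hit and x>x1+1e-6:
        x-=step; r.movel(cr(x,y,z),.04); s=r.get_state(); f=s["wrist_force"][2]
        print(round(x,3),round(z,4),np.round(s["wrist_force"],1))
        z+=np.clip((f-F)*6e-5,-.0008,.0008)
    r.movel(cr(x1,y,z+.02),.15)
E
python3 - <<'E'
from h import *
r.command_gripper(0)
r.goto(cr(.064,-.008,.29),[np.pi,0,CY+np.pi/2])
stroke(.064,.029,-.008)
r.movel(cr(.0,-.05,.36),.2); st()
s,P=wrist(); cv2.imwrite("pics/w4.png",s["pixels"])
o=fits(s,P,("pin_center",)); q=tocr(o["pin_center"]); print(np.round(np.percentile(q,[1,50,99],axis=0),3).tolist())
E
```

```text
press True t 18.48 [ 0.6964 -0.0408  0.2504] F [-0.2  0.4  6.2] w 0.001
0.059 0.2504 [ 1.4 -0.4  7.7]
0.054 0.2504 [-0.3 -1.  11.4]
0.049 0.2506 [ 0.  -0.2 11.1]
0.044 0.2508 [-0.4  1.  10.1]
0.039 0.2509 [-0.9  0.9  7.7]
0.034 0.2509 [ 0.  -0.6  5.1]
0.029 0.2507 [-0.  -0.9  2. ]
t 21.35 [ 0.6285 -0.0767  0.3592] F [-1.2  0.6  0.6] w 0.001
pin_center 0.85 12842 rect [672.2 -49.4] [215.4  43.6] med [ 0.6713 -0.0279  0.0744] axis yaw deg 84.86 ztop 0.0781
[[0.02, -0.117, 0.061], [0.039, 0.003, 0.074], [0.061, 0.085, 0.079]]
```

View pics/w4.png

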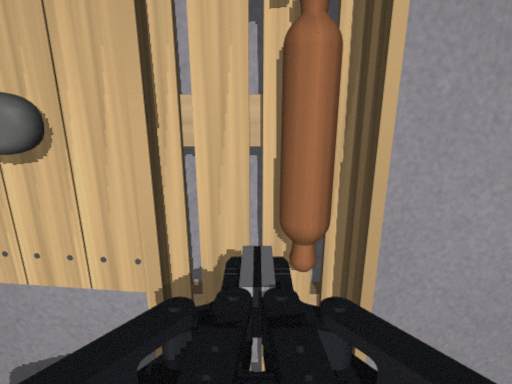

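The pin rolled forward about 19 mm, straight, to crate x≈41 mm. One more stroke will make room for the back finger.

Run:
```python
from h import *
r.movel(cr(.052,-.008,.29),.2)
stroke(.052,.012,-.008)
r.command_gripper(.75,50)
r.movel(cr(.0,-.03,.36),.2); st()
s,P=wrist(); cv2.imwrite("pics/w5.png",s["pixels"])
o=fits(s,P,("pin_center",)); q=tocr(o["pin_center"]); print(np.round(np.percentile(q,[1,50,99],axis=0),3).tolist())
top=q[q[:,2]>.0765]; print("crest x",np.round(np.median(top,0),4),len(top),np.polyfit(top[:,1],top[:,0],1))
```

```text
press True t 22.93 [ 0.6848 -0.0398  0.2505] F [ 1.7 -0.8  8.4] w 0.003
0.047 0.2505 [ 0.8 -1.7  8.4]
0.042 0.2505 [ 0.2 -0.2 12. ]
0.037 0.2508 [-0.5 -0.3 10.1]
0.032 0.2509 [-0.3 -0.1  9.4]
0.027 0.251 [ 0.1 -0.9  7.4]
0.022 0.2509 [-0.   0.5  8.3]
0.017 0.251 [ 0.1 -0.3  8.8]
0.012 0.251 [-0.9  0.5  5.5]
t 26.66 [ 0.6302 -0.057   0.3598] F [ 0.1  1.2 -0.3] w 0.751
pin_center 0.65 12507 rect [652.8 -37.2] [230.7  42.8] med [ 0.6533 -0.0194  0.074 ] axis yaw deg 84.89 ztop 0.078
[[0.0, -0.115, 0.061], [0.02, 0.01, 0.074], [0.041, 0.102, 0.079]]
crest x [0.0203 0.0022 0.0774] 3424 [0.00107264 0.02027309]
```

View pics/w5.png

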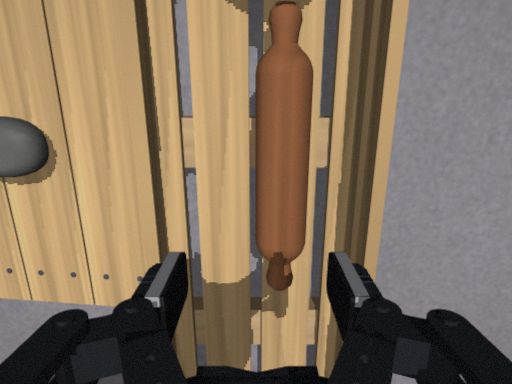

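The pin is now at crate x≈20 mm and straight, with clear room behind it. Next I grasp it about 30 mm off centre towards −y, so the finger will pass beside the stone.

```bash
cat >> h.py <<'E'
RP=Rl@R.from_euler("xyz",[np.pi,0,np.pi/2]).as_matrix()
rotP=R.from_matrix(RP).as_euler("xyz")
def Tp(x,h,y=-.042): return lid(x,y,.022+h+.150)
E
python3 - <<'E'
from h import *
print(rotP,[[r.ik(Tp(x,h),rotP) is not None for h in (.1,.03,0,-.005)] for x in (.06,.05,.04)])
x,y=.0203,-.037
r.movel(cr(x,y,.27),.2)
print("hit",r.movel(cr(x,y,.206),.08,threshold=6)); st("down")
r.command_gripper(0,50); s=st("grip")
r.movel(cr(x,y,.225),.05); st("lift")
r.movel(cr(x,y,.32),.15); st("lift")
s=r.snapshot("side"); cv2.imwrite("pics/s6.png",s["pixels"])
q=fits(s,cloud(s),("pin_center",))["pin_center"]
# axis tilt
c=q.mean(0); w=np.linalg.svd(q-c)[2][0] if len(q)<3000 else 0; print("axis",np.round(w,3),c, q[:,2].min())
E
```

```text
[3.02989158 0.         1.48178453] [[True, True, True, True], [True, True, True, True], [True, True, True, True]]
hit False
down t 28.32 [ 0.6491 -0.0657  0.2055] F [-7.7 -0.2 -1.2] w 0.745
grip t 28.64 [ 0.6506 -0.0658  0.2067] F [0.6 0.1 4.3] w 0.5
lift t 29.18 [ 0.65   -0.0658  0.2253] F [-0.5  0.6 -2.4] w 0.497
lift t 29.96 [ 0.6496 -0.0657  0.3192] F [-0.8  0.5 -3.5] w 0.503
pin_center 0.59 479 rect [674.3 -53. ] [215.4  82.7] med [ 0.6371 -0.1145  0.1795] axis yaw deg 84.85 ztop 0.1895
axis [0.088 0.992 0.091] [ 0.63837636 -0.11197413  0.17870543] 0.04946075611355227
```

View pics/s6.png

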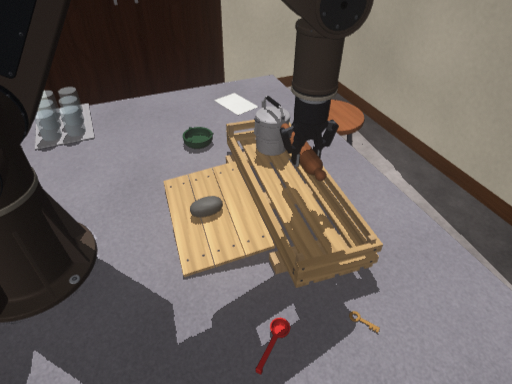

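Pin held level, clear above the crate. Carrying it over the rail to the lid.

Run:
```python
from h import *
r.movel(Tp(.062,.08),.18,rotation=rotP); st("over")
r.movel(Tp(.062,.012),.08); st("near")
s=r.snapshot("side"); cv2.imwrite("pics/s7.png",s["pixels"])
h=r.movel(Tp(.062,-.006),.02,threshold=4); s=st("touch",h); print(np.round(tolid(s["eef_pos"]),4))
```

```text
over t 31.3 [ 0.4585 -0.0523  0.2798] F [-0.   0.1 -2.4] w 0.501
near t 32.3 [ 0.4652 -0.0528  0.2123] F [ 0.7 -0.9 -3.2] w 0.501
touch True t 32.97 [ 0.4663 -0.0529  0.2005] F [-2.3  0.2 13.5] w 0.501
[ 0.062  -0.042   0.1725]
```

View pics/s7.png

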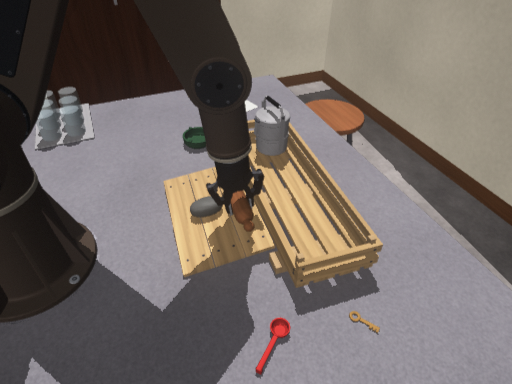

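Run:
```python
from h import *
z=.0
r.movel(Tp(.062,z),.02)
def F(n=8):
    f=[]
    for _ in range(n): f.append(Rl.T@r.get_state()["wrist_force"]); r.pause(.02)
    return np.mean(f,0)
print(np.round(F(),2))
for x in (.058,.055,.053,.0515,.05,.0485,.047):
    r.movel(Tp(x,z),.02); f=F(); print(x,np.round(f,2))
    
st()
s=r.snapshot("side"); cv2.imwrite("pics/s8.png",cv2.resize(s["pixels"][130:290,130:330],None,fx=3,fy=3))
o=fits(s,cloud(s),("stone_center",))["stone_center"]; print(np.round(np.percentile(tolid(o),[2,50,98],axis=0),3).tolist())
```

```text
[-2.95 -0.75 22.41]
0.058 [4.400e+00 1.000e-02 1.449e+01]
0.055 [ 5.18 -0.07 13.52]
0.053 [ 5.67 -0.45 13.29]
0.0515 [ 5.89 -0.27 12.74]
0.05 [ 5.89 -0.49 13.32]
0.0485 [ 6.29 -0.59 12.85]
0.047 [ 5.99 -0.58 13.19]
t 36.18 [ 0.4532 -0.0519  0.1991] F [ 5.  -0.7 13.7] w 0.501
stone_center 0.8 164 rect [406.2 -13.9] [33.2 64.8] med [ 0.3973 -0.0155  0.0521] axis yaw deg 174.35 ztop 0.0564
[[-0.048, -0.025, 0.026], [-0.026, -0.011, 0.033], [0.014, 0.006, 0.037]]
```

View pics/s8.png

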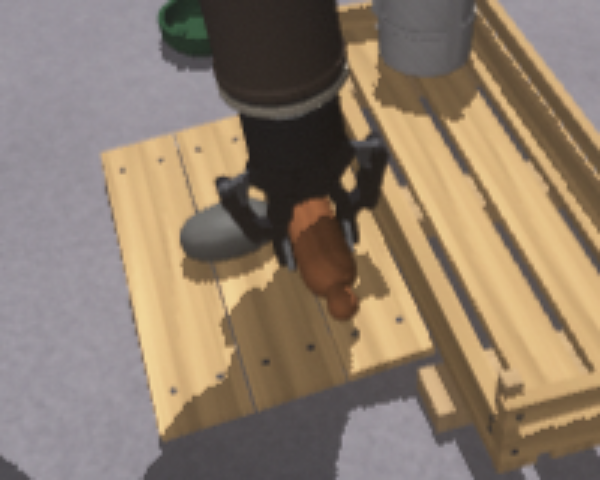

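Run:
```python
from h import *
def F(n=10):
    f=[]
    for _ in range(n): f.append(Rl.T@r.get_state()["wrist_force"]); r.pause(.015)
    return np.mean(f,0)
z=0
for _ in range(6):
    f=F(); 
    if f[2]<1.5: break
    z+=.0004; r.movel(Tp(.047,z),.02)
print("z",z,np.round(f,2))
s0,P0=wrist()
b=f[0]
for x in (.0455,.044,.0425,.041,.0395):
    r.movel(Tp(x,z),.02); f=F(); print(x,np.round(f,2))
    if f[0]-b>1.0 : break
s,P=wrist(); cv2.imwrite("pics/w9.png",np.hstack([cv2.resize(a["pixels"],(400,300)) for a in (s0,s)]))
st()
```

```text
z 0.0008 [ 0.88  0.21 -1.74]
0.0455 [-0.67 -0.04 -2.33]
0.044 [-0.71 -0.06 -2.72]
0.0425 [-0.5  -0.33 -2.57]
0.041 [-0.08 -0.23 -2.63]
0.0395 [-0.36 -0.36 -2.57]
t 39.47 [ 0.4439 -0.0509  0.1983] F [ 0.3 -0.3 -2.6] w 0.5
```

View pics/w9.png

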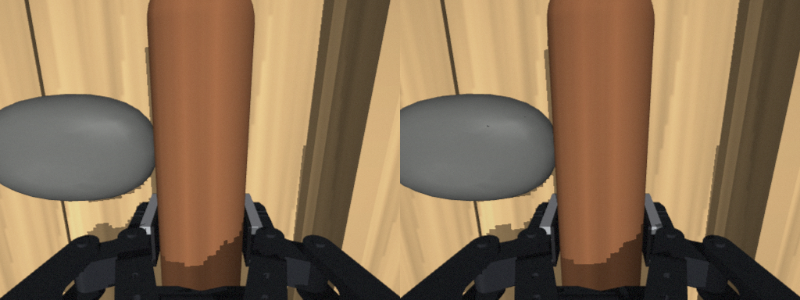

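The wrist view shows the stone's tip in contact with the barrel at (155,150). It kept the same place relative to the pin during the last 7 mm, so the pin is bearing on the stone and pushed it slightly. I'll settle and release.

Run:
```python
from h import *
x=.0395
print(r.movel(Tp(x,-.002),.01,threshold=2.0)); s=st("down"); L=tolid(s["eef_pos"]); print(np.round(L,4))
r.command_gripper(.62); r.pause(.3); st("open")
r.command_gripper(.7); r.pause(.2)
s1,P1=wrist()
p=np.array(r.get_state()["eef_pos"]); r.movel(p+Rl@[0,0,.03],.06); r.movel(p+Rl@[0,0,.12],.15); st("up")
r.goto([.50,-.05,.42],[np.pi,0,CY+np.pi/2])
for i in range(2):
    s,P=wrist(); o=fits(s,P,("pin_center","stone_center"))
    for k in o: print(k,np.round(np.percentile(tolid(o[k]),[1,50,99],axis=0),4).tolist())
    r.pause(1.0)
s,P=wrist(); st()
cv2.imwrite("pics/w10.png",np.hstack([cv2.resize(a["pixels"],(400,300)) for a in (s1,s)]))
```

```text
True
down t 39.67 [ 0.4439 -0.0509  0.198 ] F [-2.5  0.1 12.9] w 0.496
[ 0.0394 -0.042   0.1725]
open t 40.24 [ 0.4437 -0.0509  0.1975] F [-0.1  0.5 -1. ] w 0.615
up t 42.13 [ 0.4302 -0.0497  0.3162] F [-0.4  0.1  0.3] w 0.7
pin_center 0.76 8307 rect [463.2 -23.9] [230.9  43. ] med [ 0.4664 -0.0096  0.0662] axis yaw deg 85.04 ztop 0.0705
stone_center 0.76 3130 rect [404.4  -4.5] [48.9 80.5] med [ 0.4072 -0.0035  0.0533] axis yaw deg 174.88 ztop 0.0561
pin_center [[0.0214, -0.1211, 0.0229], [0.0434, 0.0011, 0.0396], [0.0607, 0.0974, 0.0447]]
stone_center [[-0.0573, -0.0222, 0.0232], [-0.0171, 0.0019, 0.0334], [0.0156, 0.0239, 0.0374]]
pin_center 0.81 8404 rect [463.7 -24.7] [232.7  41.8] med [ 0.4663 -0.0102  0.0661] axis yaw deg 85.0 ztop 0.0704
stone_center 0.85 3109 rect [403.1  -4.6] [49.  77.2] med [ 0.4069 -0.0035  0.0533] axis yaw deg 175.04 ztop 0.0561
pin_center [[0.0216, -0.1223, 0.0224], [0.0434, 0.0006, 0.0395], [0.0607, 0.0975, 0.0446]]
stone_center [[-0.0573, -0.0224, 0.023], [-0.0175, 0.0018, 0.0334], [0.0151, 0.024, 0.0374]]
t 45.02 [ 0.5  -0.05  0.42] F [-0.   0.1 -0.1] w 0.701
```

View pics/w10.png

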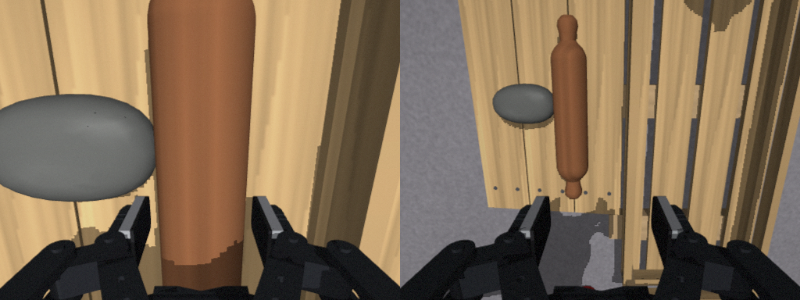

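Run:
```python
from h import *
s=r.snapshot("side"); P=cloud(s)
for t in ("tiffin","ashtray","spoon","key"):
    m=r.masks_of(s,t)
    if m: print(t,m[0]["position"],np.round(np.nanmedian(P[m[0]["mask"]],0),3))
r.finish_job()
```

```text
tiffin [273.4, 131.6] [0.668 0.141 0.104]
ashtray [195.9, 134.0] [0.489 0.353 0.018]
spoon [276.3, 331.2] [ 0.439 -0.364  0.012]
key [365.5, 319.5] [ 0.607 -0.408  0.003]
the job is handed in; nothing more can be done
```

The rolling pin is lying across the lid, resting against the uphill end of the stone. I handed the job in at about 45 s of the 69 s allowed.

**What I did:**
- **Stone:** I lifted it over the rail and set it on the lid with its long axis up the slope.
- **Pin:** I rolled it forward about 40 mm with two fingertip strokes on top. Then I gripped it off-centre, lifted it well clear of the rail and laid it uphill of the stone.
- **Release:** I slid the pin down until it met the stone and then let go. The stone moved about 7 mm downhill in the process.

**Last checks:**
- **Pin and stone:** Two wrist measurements about 1 s apart agree to within roughly 1 mm. The pin and stone centres are about 63 mm apart; contact would be about 64 mm.
- **Other things:** The ashtray and key read within 5 mm of where they started. The spoon and tiffin read up to 8 mm and 17 mm off, mainly in what part was visible (arm in view). I didn't touch either and take this as measurement scatter, but I didn't recheck.

**What went less well:**
- **First slide:** I pressed the pin onto the lid with about 13–22 N, more than intended, and eased off before the final approach. The last touch before release also peaked at about 13 N.
- **Contact force:** The wrist force showed no clear rise when the pin met the stone, so I judged the contact from the wrist pictures.

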